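Put the head-heavy retort clamp away and shut the drawer

ROBOT

A 6-joint arm with a two-finger parallel gripper is mounted at the origin on the work surface. World frame = base frame: x ahead of the robot, y to its left, z up, the work surface at z = 0. Lengths are in m, angles in rad, forces in N, time in s.
With the tool pointing down it reaches from about 0.325 to 0.775 m from the base axis. Payload 9.3 kg.
Tool frame: the origin (TCP) lies at the very end of the fingers, on their centre line; the grasp point (between the pads) lies 19 mm behind it; z points along the fingers, y is the line along which they close (so a half turn about z gives the same grasp; the last joint's range is limited). The gripper opens to 85 mm and grips with 20 to 120 N. Pads are 22 mm wide; open, the fingers measure 114 mm over their backs; the gripper's body (76 mm by 85 mm) begins 54 mm behind the grasp point. The pads swing forward as they close: fully open they stand 13 mm farther back than shut.
Start: joints at [-1.363, 0.259, 0.021, 1.334, 0, 1.418], TCP at [0.194, -0.515, 0.231] pointing down, gripper open.
Joint ranges: [-3.04, 3.04], [-0.91, 1.82], [-1.04, 1.36], [-1.92, 1.95], [-1.52, 1.45], [-3.14, 3.14]. Speed limits (rad/s): [2.22, 2.22, 2.79, 3.14, 3.14, 3.14].

INTERFACE

Orientations are given as a 3x3 rotation matrix whose columns are the frame's x, y, z axes.
In Python, from cell import env gives the robot as it stands.
- The arm moves only by the tool step_arm, never from a script. Its argument "moves" is a list that holds one entry, the list of rows, each a list of 4 numbers: the shift along the tool's x, y, z in m, then the turn about the tool's z in degrees. A call has 1 to 5 rows; each row shifts and turns the commanded pose from where the row before left it, along the tool's axes as they then stand; what a row does not reach is not made up. A row lasts 1/10 s, in which the tool goes at most 50 mm and 8.59 degrees, less where a joint would pass 70% of its speed; a pose out of reach is approached as far as the arm can. A call is refused whole if a number of a shift passes 0.05 or a number of a turn 8.59, either way. A call with a gripper value outside its range is refused whole. "gripper" is the opening, from 0 (shut) to 1 (fully open), set as the call begins (left out, the last holds). The fingers move at their own pace and stop on an object; the grip force is fixed at half the most. Time passes only in rows, so rows that do not move let the fingers close. It gives the time, the measured TCP pose, the force, the opening and the grip force at its end, in the units of the state.
- env.read_state(): the state, without advancing time (a new reading comes with each control period).
- env.capture(name): name is "scene" or "top"; returns the picture (420x560x3 uint8, red, green, blue); there is no depth.
- env.calibration(name): a dict with "K" (3x3 intrinsics, pixels), "R" (3x3) and "t" (3): a world point X has camera coordinates R X + t. Camera axes: x right, y down, z forward; pixel columns grow to the right and rows downward; lengths in m; the calibration is good to about 2 mm. A picture is of the moment at which its call begins. calibration takes no time and is no camera call.
- env.job_done(): hands the job in; it is judged then, once.
Trained networks look in the newest picture that a camera, given by its name, has taken for a name from the list of things; names that differ only in an ending like _2 or _b are one class to them, and where a whole thing is asked for, a point or a joint stands for the part that bears it (a point fixed in the world has none). Each returns a list of dicts, best first, with "p" (0 to 1); they miss things now and then, are a little off and sometimes report something else, mostly with a low value. They report only what shows in the picture. A call takes as long as a camera call.
- env.search_frame(camera, name): "centre" ([x, y, z] in m, in world coordinates, good to about 4 mm: the middle of the surface that is visible of it).
The state is a dict: "time": time; "joint_pos": joint angles; "joint_velocities": joint speeds; "effort": joint torques, N m; "tool_pos": TCP position; "eef_rot": TCP orientation; "contact_force": force on the tool from outside, world axes, zero at the start; "wrist_torque": the same for the moment, N m; "width": opening from 0.0 (shut) to 1.0 (fully open); "grip_force": force on a finger pad.
Only numpy, scipy, OpenCV 4.12 (cv2) and the standard library are available. Lean on these libraries where they do the work, as an engineer would, in place of code of your own. Each camera call takes 0.05 s, during which the arm holds its last target. There are 200 camera calls.

TASK

Put the retort clamp away: pick it up by its rod, close enough to its balance point that it hangs level, lay it flat in the open drawer along the drawer's width, setting it down rather than dropping it. Then push the drawer fully home, past its catch, with a steady push and no slamming, and leave the goggles, the power supply and the post where they are.

Things in the scene. Friction and masses are not known exactly. Their poses are not given: they have to be found in the camera images.
- clamp_center (a point): Retort clamp lying flat on the bench, 212 mm long: polished steel rod (12 mm diameter, bare from x = -65 to +57 mm), heavy head at one end, light jaw at the other; 0.5 to 0.85 kg. This point is on the rod's axis, 24 mm above what it rests on; x runs along the rod to the head, z up. Held lightly far from its balance point, the rod turns in the grip and the head sags.
- clamp_head_mid (a point): Middle of the clamp's heavy dark steel boss head: x = 57 to 102 mm from clamp_center, 40 mm wide, 48 mm high, with a thumb screw on its +y side reaching out to y = 34 mm. Its weight differs from clamp to clamp, so the balance point is unknown: somewhere on the bare rod, 15 to 45 mm from clamp_center towards the head. A trial lift shows it.
- clamp_jaw_mid (a point): Middle of the clamp's light black plastic two-prong jaw: x = -110 to -65 mm from clamp_center, 32 mm wide; its foot block is 48 mm high like the head, so the rod lies level.
- drawer (a joint): How far the drawer is open, m: 0 fully home, 0.17 fully out; starts 0.13 to 0.16 open. It slides with a drag of 1 to 3 N. A sprung catch must be pushed through between 0.021 and 0.010 (about 6 to 10 N in all); from below 0.008 it pulls the drawer home to 0 and keeps it there; above 0.012 it pushes the drawer back out to about 0.02.
- cabinet_face (a point): Low grey metal drawer unit, fixed on the bench, 310 mm wide, 230 mm deep, 85 mm high, one drawer with a bright aluminium front. This point is the middle of the carcass's front edge plane, 44 mm above the bench; x points from front to back of the unit (the way the drawer closes), y along its width, z up.
- drawer_front (a point): Middle of the outer face of the drawer's front panel (304 mm wide, 12 mm thick, 8 to 80 mm above the bench), 44 mm above the bench; moves with the drawer, axes as cabinet_face. Shut, it lies 12 mm in front of cabinet_face. A black pull lip 120 mm wide, 6 mm thick, 74 mm above the bench, stands out 14 mm from this face.
- drawer_tray (a point): Middle of the drawer's inner floor, on its upper side, 16 mm above the bench; moves with the drawer, axes as cabinet_face. Inside 270 mm wide (y), from the front panel at x = -86 mm to the back wall at x = 82 mm. Side and back walls 34 mm high, front panel 64 mm, headroom under the roof 61 mm. Only the part in front of cabinet_face is open from above.
- goggles: Bystander: orange-lensed laser goggles, 146 mm wide (y), about 95 mm deep, 44 mm high; origin on the bench behind the lenses.
- power_supply: Bystander: black bench power supply box, 110 x 150 x 75 mm; origin at the centre of its underside.
- post: Bystander: aluminium post 18 mm thick on a round dark base 64 mm across, 112 mm high; origin at the centre of its underside.

How it is judged:
By the outcome, as a careful person would: the job done as asked, in the order asked, and still so for the second after the job is handed in, with the robot touching nothing.
It also fails if it takes over 72 s, if anything falls off the work surface, if the arm or the gripper's body presses on something with over 40 N, if the wrist force passes 120 N, or if a joint passes its speed limit or range.

## Working session

There is one attempt and no reset: what is moved stays moved. The work goes in short steps, Python scripts to look and compute and a tool call to move; the robot and the scene stay as the last step left them, time stands still between calls to the robot, and variables do not carry over. Pictures are saved under pics/ and viewed, at most 10 in all, crops included, and the job is handed in when it is done.

Besides the shell and the picture viewer there is one more tool, called after "Call:" in YAML: its name, and indented under it one key for each argument. step_arm: Moves the arm, as the interface text tells. Its arguments: {"type":"object","properties":{"moves":{"type":"array","items":{"type":"array","items":{"type":"array","items":{"type":"number"}}}},"gripper":{"type":"number"}},"required":["moves"]}

```bash
mkdir -p pics; ls
python3 - <<'E'
from cell import env
import cv2, numpy as np
s=env.read_state(); print(s)
for c in ("scene","top"):
    im=env.capture(c); cv2.imwrite(f"pics/{c}0.png",im[:,:,::-1])
    for n in ["clamp_center","clamp_head_mid","clamp_jaw_mid","drawer_front","drawer_tray","goggles","power_supply","post"]:
        try: print(c,n,[(np.round(d["centre"],3),round(d["p"],2)) for d in env.search_frame(c,n)[:3]])
        except Exception as e: print(c,n,e)
    k=env.calibration(c); print({a:np.round(b,3).tolist() for a,b in k.items()})
E
```

```text
pics
{'time': 0.0, 'joint_pos': array([-1.36262071e+00,  2.59223814e-01,  2.07587205e-02,  1.33370019e+00,
       -2.87376151e-05,  1.41822513e+00]), 'joint_velocities': array([ 6.89433461e-04,  6.92175340e-04, -1.14271387e-03,  5.48291709e-05,
       -1.06483903e-03,  9.53842449e-05]), 'effort': array([ 1.14562322e-04, -5.55636227e+01,  3.44534075e+01,  1.37541504e-02,
       -1.07959363e-04,  5.01755864e-06]), 'tool_pos': array([ 0.19407907, -0.5143204 ,  0.23064779]), 'eef_rot': array([[ 9.35633502e-01,  3.52972880e-01, -3.11047170e-04],
       [ 3.52972971e-01, -9.35632569e-01,  1.33346360e-03],
       [ 1.79650622e-04, -1.35742446e-03, -9.99999063e-01]]), 'contact_force': array([ 0.86867807, -0.72361958,  0.09249364]), 'wrist_torque': array([-0.0308184 , -0.04160427, -0.02907234]), 'grip_force': 0.0, 'width': 1.001779481050384}
scene clamp_center [(array([ 0.48 , -0.302,  0.026]), 0.61)]
scene clamp_head_mid []
scene clamp_jaw_mid [(array([ 0.483, -0.304,  0.027]), 0.6)]
scene drawer_front [(array([0.534, 0.078, 0.019]), 0.55)]
scene drawer_tray [(array([0.528, 0.08 , 0.018]), 0
[... 369 characters left out ...]
center [(array([ 0.46 , -0.317,  0.038]), 0.92)]
top clamp_head_mid [(array([ 0.46 , -0.315,  0.036]), 0.58)]
top clamp_jaw_mid [(array([ 0.458, -0.314,  0.04 ]), 0.59)]
top drawer_front [(array([0.568, 0.072, 0.019]), 0.74)]
top drawer_tray [(array([0.563, 0.073, 0.016]), 0.85), (array([ 0.462, -0.319,  0.038]), 0.73)]
top goggles [(array([0.564, 0.069, 0.016]), 0.53)]
top power_supply [(array([0.479, 0.53 , 0.074]), 0.63)]
top post [(array([ 0.591, -0.484,  0.012]), 0.84), (array([0.566, 0.071, 0.017]), 0.21)]
{'K': [[382.583, 0.0, 281.034], [0.0, 382.583, 208.593], [0.0, 0.0, 1.0]], 'R': [[-0.003, -1.0, -0.002], [-0.985, 0.004, -0.173], [0.173, 0.002, -0.985]], 't': [0.014, 0.569, 1.016]}
```

View pics/top0.png

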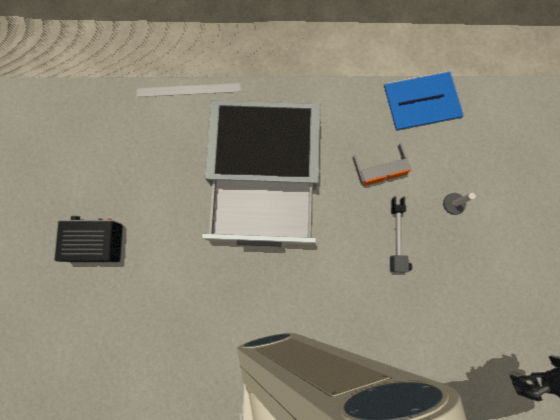

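View pics/scene0.png

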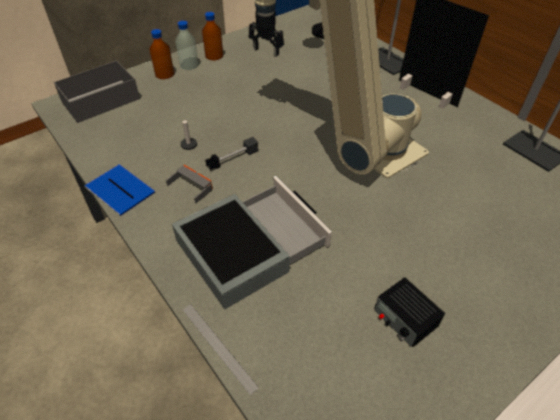

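```bash
cat > h.py <<'E'
import numpy as np
from cell import env
def bp(c,u,v,z):
    k=env.calibration(c);K,R,t=[np.array(k[a]) for a in "KRt"]
    d=R.T@np.linalg.inv(K)@[u,v,1]; o=-R.T@t
    return o+d*(z-o[2])/d[2]
def pj(c,X):
    k=env.calibration(c);K,R,t=[np.array(k[a]) for a in "KRt"]
    p=K@(R@np.array(X)+t); return p[:2]/p[2]
E
python3 - <<'E'
import cv2,numpy as np
a=cv2.imread("pics/top0.png")
l=cv2.resize(a[95:255,195:330],None,fx=3.7,fy=3.7,interpolation=cv2.INTER_CUBIC)
r=cv2.resize(a[190:280,380:425],None,fx=6.5,fy=6.5,interpolation=cv2.INTER_CUBIC)
o=np.zeros((600,800,3),np.uint8);o[:l.shape[0],:l.shape[1]]=l;o[:r.shape[0],505:505+r.shape[1]]=r
cv2.imwrite("pics/crop0.png",o);print(l.shape,r.shape)
E
```

```text
(592, 500, 3) (585, 292, 3)
```

View pics/crop0.png

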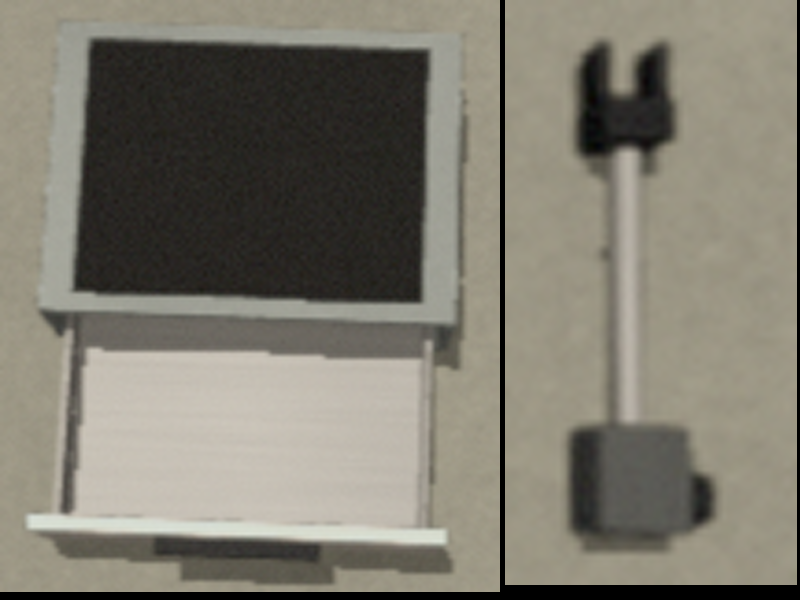

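Run:
```python
from h import *
np.set_printoptions(precision=4,suppress=True)
L=lambda u,v,z:bp("top",195+u/3.7-.4,95+v/3.7-.4,z)
R=lambda u,v,z:bp("top",380+(u-505)/6.5-.4,190+v/6.5-.4,z)
a,b=L(40,308,.085),L(452,322,.085);print("carc",a,b,(a+b)/2,np.linalg.norm(a-b))
c,d=L(62,25,.085),L(462,38,.085);print("back",c,d,np.linalg.norm((c+d-a-b)/2))
e,f=L(28,532,.08),L(447,545,.08);print("front",e,f,(e+f)/2,np.linalg.norm(e-f))
for p,q in((a,b),(e,f)):
  w=p-q;print(np.degrees(np.arctan2(w[0],w[1])))
j,h=R(625,150,.028),R(627,425,.030);print("rod",j,h,np.linalg.norm(j-h))
x=(h-j)/np.linalg.norm(h-j);print(x,j+x*.065,h-x*.057)
print("headtop",R(598,427,.048),R(690,427,.048),R(602,530,.048),R(690,530,.048))
print("jaw",R(582,45,.04),R(668,45,.04))
print(env.read_state()["time"])
```

```text
carc [0.6492 0.2181 0.085 ] [ 0.6374 -0.0859  0.085 ] [0.6433 0.0661 0.085 ] 0.3042410874556492
back [0.8724 0.2082 0.085 ] [ 0.8604 -0.0979  0.085 ] 0.2233959700100777
front [0.484  0.2226 0.08  ] [ 0.4735 -0.0796  0.08  ] [0.4787 0.0715 0.08  ] 0.3023791631550592
2.218798138106504
1.974361382178647
rod [ 0.5602 -0.3201  0.028 ] [ 0.4408 -0.3137  0.03  ] 0.1195943588983413
[-0.9984  0.054   0.0167] [ 0.4953 -0.3166  0.0291] [ 0.4977 -0.3167  0.029 ]
headtop [ 0.439 -0.296  0.048] [ 0.4389 -0.3346  0.048 ] [ 0.3963 -0.2953  0.048 ] [ 0.3962 -0.332   0.048 ]
jaw [ 0.6045 -0.3003  0.04  ] [ 0.6044 -0.3377  0.04  ]
0.9
```

The top view shows the clamp with its jaw at (398,205) and its head at (401,264). The open drawer's front edge runs from (204,237) to (315,240). The measured sizes match the ones given: rod 120 mm, panel 302 mm, drawer about 0.152 open.

Call:
step_arm:
  moves:
    - [[0.041,-0.011,0.012,0],[0.041,-0.011,0.012,0],[0.041,-0.011,0.012,0],[0.041,-0.011,0.012,0],[0.041,-0.011,0.012,0]]
  gripper: 1

```text
time: 1.4
tool_pos: [0.3677, -0.3897, 0.171]
eef_rot: [[0.936, 0.353, 0.0], [0.353, -0.936, -0.0], [0.0, 0.0, -1.0]]
contact_force: [-0.1, -0.5, 0.7]
width: 1.005
grip_force: 0.0
```

Call:
step_arm:
  moves:
    - [[0.041,-0.011,0.012,0],[0.041,-0.011,0.012,0],[0,0,0,7.8],[0,0,0,7.8],[0,0,0,7.7]]

```text
time: 1.9
tool_pos: [0.4359, -0.3407, 0.1471]
eef_rot: [[0.999, -0.05, -0.0], [-0.05, -0.999, 0.0], [-0.0, -0.0, -1.0]]
contact_force: [0.0, -0.1, 0.2]
width: 1.004
grip_force: 0.0
```

Call:
step_arm:
  moves:
    - [[0,0,0,0],[0,0,0,0]]

```text
time: 2.1
tool_pos: [0.4355, -0.3412, 0.1473]
eef_rot: [[0.999, -0.042, 0.0], [-0.042, -0.999, -0.0], [0.0, -0.0, -1.0]]
contact_force: [-0.5, 0.5, 0.7]
width: 1.003
grip_force: 0.0
```

Call:
step_arm:
  moves:
    - [[0.03,-0.027,0.02,0],[0,0,0.03,0],[0,0,0.03,0],[0,0,0.02,0],[0,0,0,0]]

```text
time: 2.6
tool_pos: [0.4654, -0.3146, 0.0448]
eef_rot: [[0.999, -0.043, -0.004], [-0.043, -0.999, 0.003], [-0.004, -0.003, -1.0]]
contact_force: [-0.2, -0.5, 0.5]
width: 0.999
grip_force: 0.0
```

Run:
```python
from h import *
import cv2
s=env.read_state();print(s["tool_pos"],s["contact_force"])
im=env.capture("top")[:,:,::-1];i2=env.capture("scene")[:,:,::-1]
a=cv2.resize(im[190:300,370:435],None,fx=5,fy=5);b=cv2.resize(i2[90:200,190:280],None,fx=5,fy=5)
o=np.zeros((550,325+450,3),np.uint8);o[:,:325]=a;o[:,325:]=b;cv2.imwrite("pics/pre.png",o)
```

```text
[ 0.46537564 -0.31455543  0.04478631] [-0.15715177 -0.51189356  0.47629776]
```

View pics/pre.png

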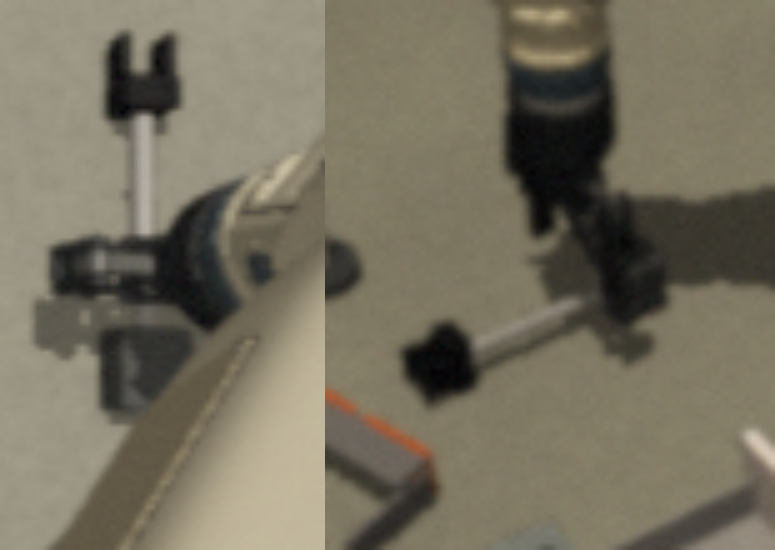

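The top crop shows the fingers straddling the rod just short of the head, with the jaw free at the top. I'll go down and close.

Call:
step_arm:
  moves:
    - [[0,0,0.02,0],[0,0,0.019,0],[0,0,0,0],[0,0,0,0]]

```text
time: 3.1
tool_pos: [0.4671, -0.3162, 0.0096]
eef_rot: [[0.999, -0.045, 0.001], [-0.045, -0.999, -0.001], [0.001, 0.001, -1.0]]
contact_force: [0.0, 0.3, -0.3]
width: 0.999
grip_force: 0.0
```

Call:
step_arm:
  moves:
    - [[0,0,0,0],[0,0,0,0],[0,0,0,0],[0,0,0,0],[0,0,0,0]]
  gripper: 0

```text
time: 3.6
tool_pos: [0.4667, -0.3156, 0.0084]
eef_rot: [[0.999, -0.046, 0.0], [-0.046, -0.999, 0.0], [0.0, -0.0, -1.0]]
contact_force: [1.6, 12.5, 6.8]
width: 0.143
grip_force: 7.4
```

Call:
step_arm:
  moves:
    - [[0,0,0,0],[0,0,0,0],[0,0,0,0],[0,0,0,0],[0,0,0,0]]

```text
time: 4.1
tool_pos: [0.4668, -0.3154, 0.0086]
eef_rot: [[0.999, -0.046, 0.0], [-0.046, -0.999, 0.0], [0.0, -0.0, -1.0]]
contact_force: [-0.8, 3.1, 4.9]
width: 0.117
grip_force: 58.5
```

```bash
cat > w.py <<'E'
from h import *
F=[];T=[]
for i in range(5):
    s=env.read_state();F.append(s["contact_force"]);T.append(s["wrist_torque"])
    env.capture("top")
np.set_printoptions(precision=3,suppress=True)
print(np.mean(F,0),np.mean(T,0),np.std(T,0),s["tool_pos"],s["width"],s["grip_force"],s["time"])
E
python3 w.py
```

```text
[-1.13   2.546  5.427] [ 0.492  0.166 -0.003] [0.024 0.039 0.027] [ 0.467 -0.315  0.009] 0.11481932551543025 58.53196620941162 4.3
```

Call:
step_arm:
  moves:
    - [[0,0,-0.006,0],[0,0,-0.006,0],[0,0,-0.003,0],[0,0,0,0],[0,0,0,0]]

```text
time: 4.85
tool_pos: [0.4666, -0.3156, 0.0232]
eef_rot: [[0.999, -0.046, -0.0], [-0.046, -0.999, 0.0], [-0.0, -0.0, -1.0]]
contact_force: [-0.4, 0.4, -7.2]
width: 0.116
grip_force: 58.7
```

```bash
python3 w.py
```

```text
[ 0.014  0.064 -7.244] [-0.008 -0.048 -0.036] [0.022 0.011 0.022] [ 0.467 -0.316  0.023] 0.11618441265371644 58.72656226158142 5.05
```

```bash
python3 w.py
python3 - <<'E'
from h import *
import cv2
i2=env.capture("scene")[:,:,::-1]
cv2.imwrite("pics/lift.png",cv2.resize(i2[110:180,190:280],None,fx=8,fy=8,interpolation=cv2.INTER_CUBIC))
for x in(-.088,0,.03,.0795):
  for z in (.024,.039):
    X=np.array([.4965,-.3145,z])+x*np.array([-.999,.044,0]);p=pj("scene",X);print(x,z,(p-[190,110])*8)
E
```

```text
[ 0.012 -0.314 -7.875] [-0.021 -0.059 -0.005] [0.023 0.019 0.035] [ 0.467 -0.316  0.023] 0.11251159086876933 58.72645139694214 5.3
-0.088 0.024 [185.78629125 420.62759405]
-0.088 0.039 [182.3457709  396.24037119]
0 0.024 [349.38104751 349.06244109]
0 0.039 [347.05104916 324.67343292]
0.03 0.024 [403.77164319 325.2690666 ]
0.03 0.039 [401.80203067 300.88330212]
0.0795 0.024 [492.03501912 286.65791461]
0.0795 0.039 [490.64085332 262.281488  ]
```

View pics/lift.png

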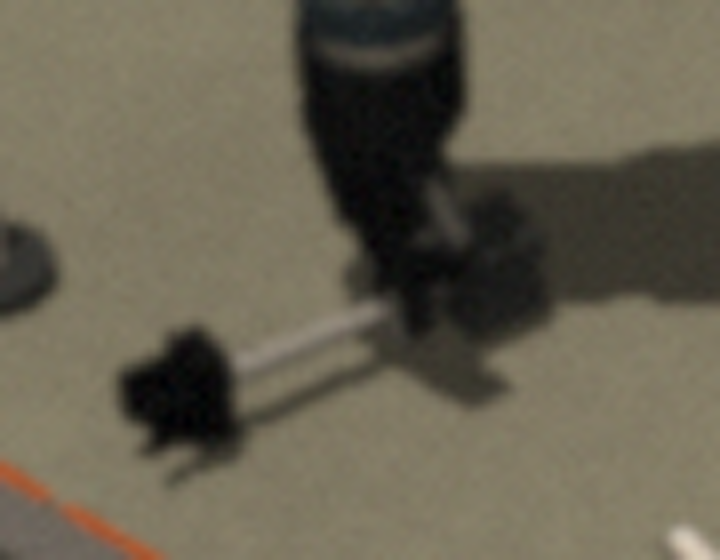

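Level to within a couple of degrees: the rod runs (240,365)–(375,312) in the crop. The wrist moment of -0.05 N m at 7.4 N puts the balance point about 7 mm nearer the head, so I'll set it down and regrip there.

Call:
step_arm:
  moves:
    - [[0,0,0.006,0],[0,0,0.006,0],[0,0,0.003,0],[0,0,0,0]]

```text
time: 5.8
tool_pos: [0.4665, -0.3154, 0.0086]
eef_rot: [[0.999, -0.046, -0.0], [-0.046, -0.999, -0.0], [-0.0, 0.0, -1.0]]
contact_force: [-2.4, 1.8, 1.7]
width: 0.115
grip_force: 60.0
```

Call:
step_arm:
  moves:
    - [[0,0,0,0],[0,0,0,0],[0,0,0,0],[-0.007,0,0,0],[0,0,0,0]]
  gripper: 0.5

```text
time: 6.3
tool_pos: [0.4589, -0.3151, 0.0082]
eef_rot: [[0.999, -0.046, -0.001], [-0.046, -0.999, 0.0], [-0.001, -0.0, -1.0]]
contact_force: [0.3, 0.3, -0.6]
width: 0.499
grip_force: 0.0
```

Call:
step_arm:
  moves:
    - [[0,0,0,0],[0,0,0,0],[0,0,0,0],[0,0,0,0],[0,0,0,0]]
  gripper: 0

```text
time: 6.8
tool_pos: [0.4598, -0.3152, 0.0085]
eef_rot: [[0.999, -0.046, 0.0], [-0.046, -0.999, 0.0], [0.0, -0.0, -1.0]]
contact_force: [-1.5, 2.0, 5.4]
width: 0.117
grip_force: 58.6
```

Call:
step_arm:
  moves:
    - [[0,0,0,0],[0,0,0,0],[0,0,-0.006,0],[0,0,-0.006,0],[0,0,-0.003,0]]

```text
time: 7.3
tool_pos: [0.4597, -0.3153, 0.0235]
eef_rot: [[0.999, -0.046, -0.0], [-0.046, -0.999, 0.0], [-0.0, -0.0, -1.0]]
contact_force: [0.4, 0.1, -7.1]
width: 0.116
grip_force: 58.7
```

Call:
step_arm:
  moves:
    - [[0,0,0,0],[0,0,0,0],[0,0,0,0]]

```text
time: 7.6
tool_pos: [0.4595, -0.3152, 0.023]
eef_rot: [[0.999, -0.046, -0.0], [-0.046, -0.999, 0.0], [-0.0, -0.0, -1.0]]
contact_force: [-0.5, 0.5, -8.5]
width: 0.116
grip_force: 58.7
```

```bash
python3 w.py
```

```text
[-0.145 -0.303 -7.981] [ 0.02  -0.006 -0.012] [0.035 0.029 0.024] [ 0.46  -0.315  0.023] 0.11432337151623942 58.66767346858978 7.8
```

Balanced now. Next I'll lift, turn the rod to the drawer's width, then carry.

Call:
step_arm:
  moves:
    - [[0,0,-0.01,0],[0,0,-0.025,0],[0,0,-0.035,0],[0,0,-0.035,0],[0,0,-0.02,-3]]

```text
time: 8.35
tool_pos: [0.4603, -0.3158, 0.152]
eef_rot: [[1.0, 0.007, 0.003], [0.007, -1.0, -0.003], [0.003, 0.003, -1.0]]
contact_force: [1.1, 0.2, -7.5]
width: 0.118
grip_force: 59.1
```

Call:
step_arm:
  moves:
    - [[0,0,0,-6],[0,0,0,-8],[0,0,0,-8],[0,0,0,-8],[0,0,0,-8]]

```text
time: 8.85
tool_pos: [0.4596, -0.3152, 0.149]
eef_rot: [[0.78, 0.625, 0.0], [0.625, -0.78, -0.0], [0.0, 0.0, -1.0]]
contact_force: [0.3, -0.4, -7.2]
width: 0.119
grip_force: 59.0
```

Call:
step_arm:
  moves:
    - [[0,0,0,-8],[0,0,0,-8],[0,0,0,-8],[0,0,0,-8],[0,0,0,-8]]

```text
time: 9.35
tool_pos: [0.4596, -0.3153, 0.149]
eef_rot: [[0.196, 0.981, 0.0], [0.981, -0.196, -0.0], [-0.0, 0.0, -1.0]]
contact_force: [0.0, -0.5, -7.1]
width: 0.115
grip_force: 59.0
```

Call:
step_arm:
  moves:
    - [[0,0,0,-6],[0,0,0,-3],[0,0,0,0],[0,0,0,0]]

```text
time: 9.75
tool_pos: [0.4597, -0.3153, 0.1488]
eef_rot: [[0.048, 0.999, 0.0], [0.999, -0.048, -0.0], [-0.0, 0.0, -1.0]]
contact_force: [0.2, -0.4, -7.9]
width: 0.114
grip_force: 58.9
```

Run:
```python
from h import *
s=env.read_state();print(s["tool_pos"],s["eef_rot"],s["joint_pos"],s["contact_force"],s["wrist_torque"])
x=s["eef_rot"][:,0];print(np.degrees(np.arctan2(x[1],x[0])), s["eef_rot"].T@(np.array([.5646,.0319,.15])-s["tool_pos"]))
```

```text
[ 0.45966831 -0.31529247  0.14875508] [[ 4.76473719e-02  9.98864181e-01  2.74379947e-04]
 [ 9.98864196e-01 -4.76473095e-02 -2.29378615e-04]
 [-2.16044617e-04  2.84997593e-04 -9.99999936e-01]] [-7.51767307e-01  3.07028006e-01 -1.23699826e-01  1.13971142e+00
  1.98253272e-05  8.66694413e-01] [ 0.23393854 -0.36208775 -7.91257089] [-0.05264543  0.01597329 -0.00124082]
87.26897259545223 [ 0.35179758  0.08827008 -0.00129576]
```

Call:
step_arm:
  moves:
    - [[0.02,0.005,0,0],[0.04,0.01,0,0],[0.045,0.0115,0,0],[0.045,0.0115,0,0],[0.045,0.0115,0,0]]

```text
time: 10.25
tool_pos: [0.5183, -0.1212, 0.1486]
eef_rot: [[0.048, 0.999, 0.0], [0.999, -0.048, -0.0], [-0.0, 0.0, -1.0]]
contact_force: [1.9, -0.0, -7.7]
width: 0.114
grip_force: 58.9
```

Call:
step_arm:
  moves:
    - [[0.045,0.0115,0,0],[0.045,0.0115,0,0],[0.035,0.009,0,0],[0.022,0.005,0,-0.6],[0.01,0.002,0,0]]

```text
time: 10.75
tool_pos: [0.5645, 0.0345, 0.1484]
eef_rot: [[0.034, 0.999, 0.0], [0.999, -0.034, 0.0], [0.0, 0.0, -1.0]]
contact_force: [0.2, -0.5, -7.3]
width: 0.115
grip_force: 58.9
```

Call:
step_arm:
  moves:
    - [[0,0,0.02,0],[0,0,0.02,0],[0,0,0,0],[0,0,0,0]]

```text
time: 11.15
tool_pos: [0.5641, 0.0319, 0.1086]
eef_rot: [[0.037, 0.999, -0.001], [0.999, -0.037, -0.0], [-0.0, -0.001, -1.0]]
contact_force: [0.4, 0.4, -6.4]
width: 0.114
grip_force: 59.0
```

Run:
```python
from h import *
import cv2
s=env.read_state();print(s["tool_pos"],s["time"]);x=s["eef_rot"][:,0];print(np.degrees(np.arctan2(x[1],x[0])), s["eef_rot"].T@(np.array([.5646,.0319,.0245])-s["tool_pos"]))
im=env.capture("top")[:,:,::-1];i2=env.capture("scene")[:,:,::-1]
a=cv2.resize(im[150:260,195:330],None,fx=2.9,fy=2.9,interpolation=cv2.INTER_CUBIC);b=cv2.resize(i2[140:280,220:350],None,fx=3,fy=3,interpolation=cv2.INTER_CUBIC)
o=np.zeros((430,a.shape[1]+b.shape[1],3),np.uint8);o[:a.shape[0],:a.shape[1]]=a;o[:b.shape[0],a.shape[1]:]=b;cv2.imwrite("pics/place.png",o);print(o.shape)
```

```text
[0.56406205 0.03185139 0.10864641] 11.15
87.90486600109931 [7.77240779e-05 5.79869983e-04 8.41461121e-02]
(430, 782, 3)
```

View pics/place.png

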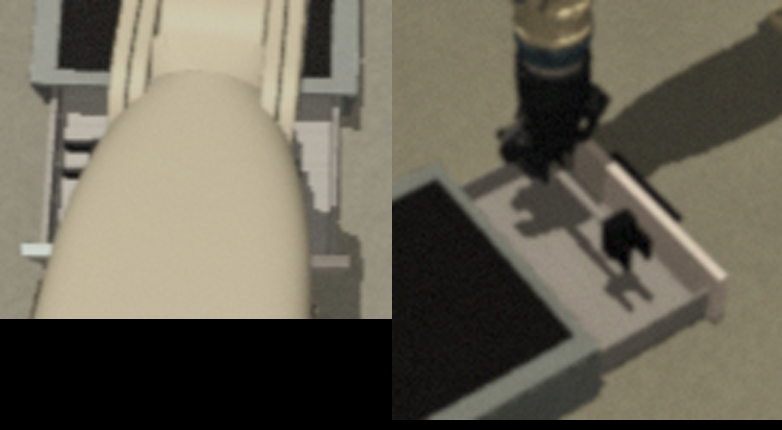

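Run:
```python
from h import *
for z in (.12,.128): print(bp("top",195+64/2.9,150+143/2.9,z),bp("top",195+64/2.9,150+172/2.9,z))
print(bp("top",195+58/2.9,150+140/2.9,.05), bp("top",195+335/2.9,150+160/2.9,.05))
```

```text
[0.58216321 0.1786758  0.12      ] [0.55564745 0.17799263 0.12      ]
[0.58054899 0.17729895 0.128     ] [0.55424977 0.17662136 0.128     ]
[0.59926297 0.1965947  0.05      ] [ 0.57865347 -0.0704855   0.05      ]
```

Call:
step_arm:
  moves:
    - [[0,0,0.03,0],[0,0,0.025,0],[0,0,0.012,0],[0,0,0.005,0],[0,0,0,0]]

```text
time: 11.75
tool_pos: [0.5645, 0.0321, 0.0367]
eef_rot: [[0.036, 0.999, 0.0], [0.999, -0.036, -0.0], [-0.0, 0.0, -1.0]]
contact_force: [0.4, -0.7, -7.7]
width: 0.118
grip_force: 59.1
```

Call:
step_arm:
  moves:
    - [[-0.004,0,0.003,0],[0,0,0.003,0],[0,0,0.002,0],[0,0,0.002,0],[0,0,0,0]]

```text
time: 12.25
tool_pos: [0.5639, 0.0283, 0.0261]
eef_rot: [[0.035, 0.999, -0.0], [0.999, -0.035, 0.0], [0.0, -0.0, -1.0]]
contact_force: [0.4, -0.2, -8.2]
width: 0.114
grip_force: 59.1
```

Call:
step_arm:
  moves:
    - [[0,0,0.001,0],[0,0,0.001,0],[0,0,0,0],[0,0,0,0]]

```text
time: 12.65
tool_pos: [0.5643, 0.0283, 0.0245]
eef_rot: [[0.035, 0.999, 0.001], [0.999, -0.035, 0.0], [0.0, 0.001, -1.0]]
contact_force: [0.5, 0.6, -4.8]
width: 0.116
grip_force: 59.6
```

Touching now, with the load coming off. I'll go 1 mm more and release gently to a partial opening.

Call:
step_arm:
  moves:
    - [[0,0,0.001,0],[0,0,0,0],[0,0,0,0]]

```text
time: 12.95
tool_pos: [0.5651, 0.0283, 0.0245]
eef_rot: [[0.035, 0.999, 0.003], [0.999, -0.035, -0.0], [-0.0, 0.003, -1.0]]
contact_force: [0.6, 1.3, 5.8]
width: 0.111
grip_force: 60.7
```

Call:
step_arm:
  moves:
    - [[0,0,0,0],[0,0,0,0],[0,0,0,0],[0,0,0,0]]
  gripper: 0.45

```text
time: 13.35
tool_pos: [0.5639, 0.0283, 0.0232]
eef_rot: [[0.035, 0.999, -0.0], [0.999, -0.035, -0.0], [-0.0, -0.0, -1.0]]
contact_force: [-0.6, -0.4, -0.0]
width: 0.455
grip_force: 0.0
```

Call:
step_arm:
  moves:
    - [[0,0,-0.01,0],[0,0,-0.025,0],[0,0,-0.04,0],[0,0,-0.04,0],[0,0,-0.02,0]]

```text
time: 13.85
tool_pos: [0.5649, 0.0282, 0.1626]
eef_rot: [[0.035, 0.999, 0.005], [0.999, -0.035, -0.0], [-0.0, 0.005, -1.0]]
contact_force: [0.4, 0.3, 0.1]
width: 0.45
grip_force: 0.0
```

Call:
step_arm:
  moves:
    - [[0.013,-0.035,0,0],[0.013,-0.04,0,0],[0.013,-0.04,0,0],[0,-0.032,0,0],[0,0,0,0]]
  gripper: 0

```text
time: 14.35
tool_pos: [0.4148, 0.0731, 0.1592]
eef_rot: [[0.034, 0.999, -0.0], [0.999, -0.034, 0.0], [0.0, -0.0, -1.0]]
contact_force: [-0.0, 0.9, 0.1]
width: -0.0
grip_force: 0.0
```

Call:
step_arm:
  moves:
    - [[0,0,0.035,0],[0,0,0.035,0],[0,0,0.035,0],[0,0,0,0],[0,0,0,0]]

```text
time: 14.85
tool_pos: [0.4191, 0.0724, 0.054]
eef_rot: [[0.036, 0.999, -0.001], [0.999, -0.036, -0.0], [-0.0, -0.001, -1.0]]
contact_force: [1.2, -1.1, 0.2]
width: -0.001
grip_force: 0.0
```

Run:
```python
from h import *
import cv2
s=env.read_state();print(s["tool_pos"],s["eef_rot"],s["time"])
im=env.capture("top")[:,:,::-1];i2=env.capture("scene")[:,:,::-1]
a=cv2.resize(im[150:280,195:330],None,fx=2.9,fy=2.9,interpolation=cv2.INTER_CUBIC);b=cv2.resize(i2[140:280,220:350],None,fx=3,fy=3,interpolation=cv2.INTER_CUBIC)
o=np.zeros((430,a.shape[1]+b.shape[1],3),np.uint8);o[:a.shape[0],:a.shape[1]]=a;o[:b.shape[0],a.shape[1]:]=b;cv2.imwrite("pics/push.png",o)
```

```text
[0.41905635 0.07235678 0.05399334] [[ 3.56109209e-02  9.99365542e-01 -6.13612296e-04]
 [ 9.99365730e-01 -3.56109290e-02 -2.31993448e-06]
 [-2.41697665e-05 -6.13140485e-04 -9.99999812e-01]] 14.85
```

View pics/push.png

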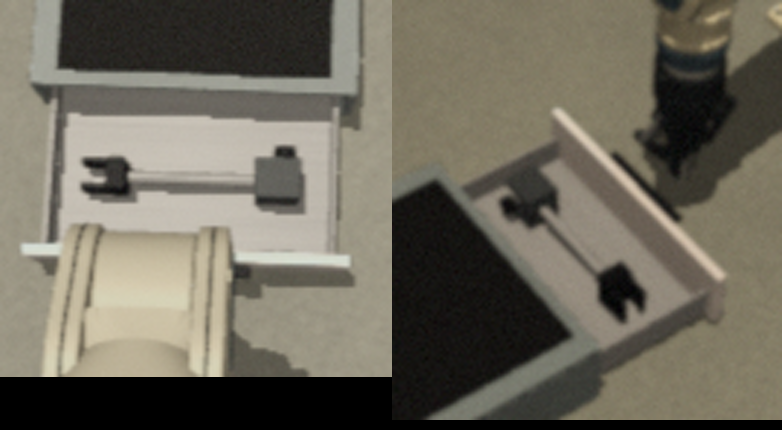

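The clamp lies flat and along the drawer's width (jaw at crop (105,175), head at (278,180)), and the fingers are in front of the lip. I'll start pushing.

Call:
step_arm:
  moves:
    - [[0,0.008,0,0],[0,0.006,0,0],[0,0.005,0,0],[0,0.005,0,0],[0,0.005,0,0]]

```text
time: 15.45
tool_pos: [0.448, 0.0714, 0.0533]
eef_rot: [[0.035, 0.999, 0.0], [0.999, -0.035, -0.0], [0.0, 0.0, -1.0]]
contact_force: [-1.0, -0.3, -0.3]
width: -0.002
grip_force: 0.0
```

Call:
step_arm:
  moves:
    - [[0,0.005,0,0],[0,0.005,0,0],[0,0.005,0,0],[0,0.005,0,0],[0,0.005,0,0]]

```text
time: 15.95
tool_pos: [0.4727, 0.0705, 0.0532]
eef_rot: [[0.035, 0.999, -0.0], [0.999, -0.035, -0.0], [-0.0, -0.0, -1.0]]
contact_force: [-0.8, -0.9, -0.5]
width: -0.002
grip_force: 0.7
```

Call:
step_arm:
  moves:
    - [[0,0.006,0,0],[0,0.007,0,0],[0,0.008,0,0],[0,0.008,0,0],[0,0.008,0,0]]

```text
time: 16.45
tool_pos: [0.5102, 0.0692, 0.0533]
eef_rot: [[0.035, 0.999, 0.0], [0.999, -0.035, -0.0], [-0.0, 0.0, -1.0]]
contact_force: [-1.8, -0.7, -1.0]
width: 0.004
grip_force: 0.8
```

Call:
step_arm:
  moves:
    - [[0,0.008,0,0],[0,0.008,0,0],[0,0.008,0,0],[0,0.007,0,0],[0,0.006,0,0]]

```text
time: 16.95
tool_pos: [0.5471, 0.0679, 0.0533]
eef_rot: [[0.035, 0.999, 0.0], [0.999, -0.035, 0.0], [0.0, 0.0, -1.0]]
contact_force: [-1.0, -1.5, 0.1]
width: 0.002
grip_force: 0.8
```

Call:
step_arm:
  moves:
    - [[0,0.005,0,0],[0,0.004,0,0],[0,0.004,0,0],[0,0.004,0,0],[0,0.004,0,0]]

```text
time: 17.45
tool_pos: [0.5676, 0.0672, 0.0533]
eef_rot: [[0.035, 0.999, -0.0], [0.999, -0.035, -0.0], [-0.0, -0.0, -1.0]]
contact_force: [-1.6, -0.1, -0.5]
width: 0.002
grip_force: 0.7
```

Call:
step_arm:
  moves:
    - [[0,0.004,0,0],[0,0.004,0,0],[0,0.003,0,0],[0,0.003,0,0]]

```text
time: 17.85
tool_pos: [0.5816, 0.0667, 0.0533]
eef_rot: [[0.035, 0.999, 0.0], [0.999, -0.035, 0.0], [0.0, 0.0, -1.0]]
contact_force: [-0.9, -1.3, -0.6]
width: 0.001
grip_force: 0.6
```

Call:
step_arm:
  moves:
    - [[0,0.003,0,0],[0,0.003,0,0]]

```text
time: 18.05
tool_pos: [0.5865, 0.0665, 0.0533]
eef_rot: [[0.035, 0.999, -0.002], [0.999, -0.035, -0.0], [-0.0, -0.002, -1.0]]
contact_force: [-8.2, -2.3, 4.9]
width: 0.005
grip_force: 3.6
```

Call:
step_arm:
  moves:
    - [[0,0.003,0,0],[0,0.003,0,0]]

```text
time: 18.25
tool_pos: [0.593, 0.0663, 0.0533]
eef_rot: [[0.035, 0.999, -0.001], [0.999, -0.035, -0.0], [-0.0, -0.001, -1.0]]
contact_force: [-3.3, -2.0, 0.7]
width: -0.003
grip_force: 1.4
```

Call:
step_arm:
  moves:
    - [[0,0.003,0,0],[0,0.003,0,0]]

```text
time: 18.45
tool_pos: [0.6001, 0.0662, 0.0534]
eef_rot: [[0.035, 0.999, 0.001], [0.999, -0.035, 0.0], [0.0, 0.001, -1.0]]
contact_force: [0.4, -0.1, -0.1]
width: 0.001
grip_force: 0.0
```

Call:
step_arm:
  moves:
    - [[0,0.002,0,0],[0,0.002,0,0],[0,0,0,0]]

```text
time: 18.75
tool_pos: [0.6038, 0.0659, 0.0532]
eef_rot: [[0.035, 0.999, 0.0], [0.999, -0.035, 0.0], [0.0, 0.0, -1.0]]
contact_force: [-0.2, 0.1, 0.2]
width: 0.004
grip_force: 0.0
```

Call:
step_arm:
  moves:
    - [[0,0.002,0,0],[0,0.001,0,0],[0,0,0,0]]

```text
time: 19.05
tool_pos: [0.6043, 0.066, 0.0532]
eef_rot: [[0.035, 0.999, -0.004], [0.999, -0.035, 0.0], [-0.0, -0.004, -1.0]]
contact_force: [-9.5, -0.6, 5.7]
width: -0.003
grip_force: 4.9
```

Firm stop at about 0.604, so the drawer is home. I'll back off and check.

Call:
step_arm:
  moves:
    - [[0,-0.01,0,0],[0,-0.03,0,0],[0,-0.04,0,0],[0,-0.045,0,0],[0,-0.045,0,0]]

```text
time: 19.55
tool_pos: [0.4346, 0.0719, 0.0531]
eef_rot: [[0.035, 0.999, 0.0], [0.999, -0.035, 0.0], [0.0, 0.0, -1.0]]
contact_force: [0.1, -0.8, 1.2]
width: 0.0
grip_force: 0.0
```

Call:
step_arm:
  moves:
    - [[0,0,-0.04,0],[0,0,-0.04,0],[0,0,-0.04,0],[0,0,0,0],[0,0,0,0]]

```text
time: 20.05
tool_pos: [0.4367, 0.0718, 0.1741]
eef_rot: [[0.035, 0.999, 0.003], [0.999, -0.035, -0.0], [0.0, 0.003, -1.0]]
contact_force: [-0.0, -0.2, -1.0]
width: 0.005
grip_force: 0.0
```

Run:
```python
from h import *
import cv2
s=env.read_state();print(s["tool_pos"],s["contact_force"],s["time"])
im=env.capture("top")[:,:,::-1];i2=env.capture("scene")[:,:,::-1]
o=np.zeros((600,800,3),np.uint8);a=cv2.resize(im[60:290],None,fx=1.42,fy=1.3);b=cv2.resize(i2[90:290,80:350],None,fx=1.45,fy=1.45)
o[:a.shape[0],:a.shape[1]]=a;o[a.shape[0]:a.shape[0]+b.shape[0],:b.shape[1]]=b
cv2.imwrite("pics/end.png",o)
```

```text
[0.43666386 0.07184699 0.17405304] [-0.02017589 -0.18110045 -0.98374456] 20.05
```

View pics/end.png

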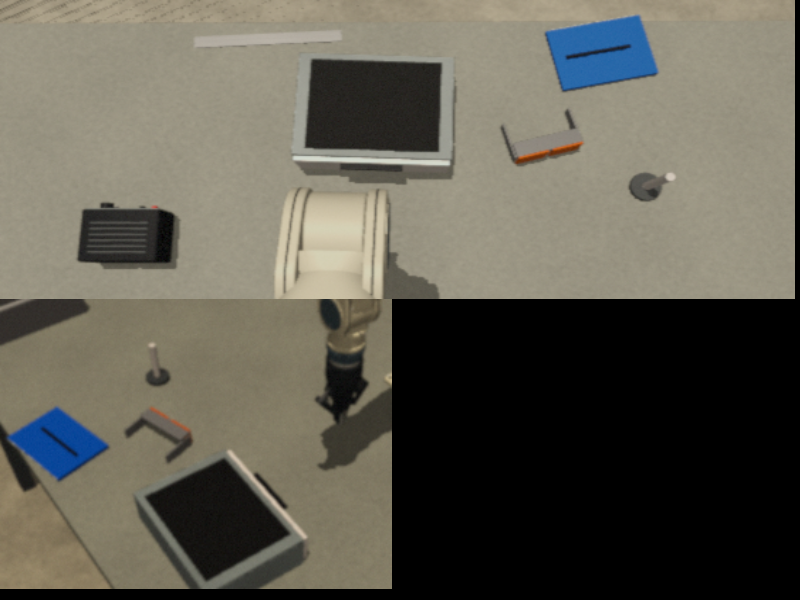

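The drawer is shut flush, with its front at about (372,160) in the crop. The goggles, power supply and post haven't moved, and the arm is clear.

```bash
python3 -c "
from cell import env
print(env.job_done())"
```

```text
the job is handed in; nothing more can be done
None
```

The clamp is lying flat across the drawer's width, the drawer is pushed home past its catch, the goggles, power supply and post are where they were, and the job is handed in at about 20 s of the 72 s allowed.

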